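Load two caps and hold the coding stencil flush on the tilted stage

TASK

Two jar caps are to be date-coded: lay exactly two of the three gold caps on the tilted stage, one flat in each ringed seat, and leave the third cap where it lies. Then pick up the stencil plate by its black rib, tilt it to the stage's slope and hold it flush across both rails, square and with its windows centred over the caps, pressing lightly (about 10 N, well under 30 N). Finish while still gripping the rib and pressing; do not shift the stage's tilt or disturb the other things on the bench.

Things in the scene. Friction and masses are not known exactly. Their poses are not given: they have to be found in the camera images.
- stage: White tilting table, 140 mm up its slope x 190 mm wide x 10 mm. Low edge toward the robot, far edge raised 10 to 23 degrees, differing from run to run and turned up to 0.2 rad about the vertical; stiff friction holds the tilt. Origin on the hinge axis at the low edge, 34 mm above the bench; x up the slope, y left across it, z the normal of its face, which lies at z = 12 mm.
- stage_base: Fixed grey base of the stage, 170x236x12 mm, with steel side cheeks and black lock knobs; origin on the bench below the hinge axis, x away from the robot. The cheeks stand at y = +-104 to +-112 mm, up to 68 mm above the bench.
- seat_left (a point): Centre, on the table face, of the left (+y) cap seat, a 66 mm grey ring; axes as the stage. Seats are 70 mm up the slope from the hinge, at y = +-38 mm. Downhill of each stand two steel pins, 6 mm tall and thick, 28 mm downhill and 28 mm to either side of its centre: a cap slides at most about 5 mm. The seat's downhill and uphill edges are free for fingers.
- seat_right (a point): Centre of the right (-y) cap seat, as seat_left.
- rail_plane (a point): Middle between the two aluminium rails, in the plane of their tops, over the line between the seat centres; axes as the stage. The rails run up the slope at y = +-78 to +-92 mm (124 mm long), tops 16 mm above the table face, so a plate on them clears the 10 mm thick caps by about 6 mm.
- stencil: Loose steel plate, 84 (own x) x 180 (own y) x 5 mm, about 0.2 kg, two 36 mm windows at y = +-38 mm, lying flat right of the stage. Origin: centre of its underside, z up. A black rib stands in its middle: 50 mm along x, 12 mm thick along y, top 41 mm above the underside. In place its origin is at rail_plane, x up or down the slope, ends on the rails; pressed there it can turn in the pads and settle.
- rib (a point): Grip point in the upper part of the stencil's rib, 31 mm above the plate's underside (26 mm above its top face), 10 mm below the rib's top; axes as the stencil.
- cap_a: One of three equal gold jar caps, 63 mm across, 10 mm thick, solid, 20 g, lying flat to the left of the stage; origin at the centre of its underside, z up. Any two of the three may be used. Grasp across its edge.
- cap_b: One of three equal gold jar caps, 63 mm across, 10 mm thick, solid, 20 g, lying flat to the left of the stage; origin at the centre of its underside, z up. Any two of the three may be used. Grasp across its edge.
- cap_c: One of three equal gold jar caps, 63 mm across, 10 mm thick, solid, 20 g, lying flat to the left of the stage; origin at the centre of its underside, z up. Any two of the three may be used. Grasp across its edge.
- roll: Bystander: white label roll, 66 mm across, 39 mm high, behind the stencil; origin at its underside.
- tally: Bystander: small grey tally counter, 44x51x30 mm, near the bench's front edge; origin at its underside.
- pen: Bystander: marker, 122x14x15 mm, lying near the bench's front edge before the stage; origin at its underside.
- empty_jar: Bystander: clear empty jar, 70 mm across, 112 mm high, at the back left; origin at its underside.
Mind the look-alikes: they are no part of the job. Leave any purple look-alike of the cap_a alone. Leave any grey look-alike of the cap_b alone.

How it is judged (in metres and radians):
On the way:
1. two caps lie in the two seats, released, while the stencil still lies on the bench (((x of cap_a in the frame of seat_left between -0.01 and 0.01 m and y of cap_a in the frame of seat_left between -0.01 and 0.01 m and z of cap_a in the frame of seat_left between -0.003 and 0.003 m and angle between the z axis of cap_a and the z axis of stage, either way round below 0.06 rad) or (x of cap_b in the frame of seat_left between -0.01 and 0.01 m and y of cap_b in the frame of seat_left between -0.01 and 0.01 m and z of cap_b in the frame of seat_left between -0.003 and 0.003 m and angle between the z axis of cap_b and the z axis of stage, either way round below 0.06 rad) or (x of cap_c in the frame of seat_left between -0.01 and 0.01 m and y of cap_c in the frame of seat_left between -0.01 and 0.01 m and z of cap_c in the frame of seat_left between -0.003 and 0.003 m and angle between the z axis of cap_c and the z axis of stage, either way round below 0.06 rad)) and ((x of cap_a in the frame of seat_right between -0.01 and 0.01 m and y of cap_a in the frame of seat_right between -0.01 and 0.01 m and z of cap_a in the frame of seat_right between -0.003 and 0.003 m and angle between the z axis of cap_a and the z axis of stage, either way round below 0.06 rad) or (x of cap_b in the frame of seat_right between -0.01 and 0.01 m and y of cap_b in the frame of seat_right between -0.01 and 0.01 m and z of cap_b in the frame of seat_right between -0.003 and 0.003 m and angle between the z axis of cap_b and the z axis of stage, either way round below 0.06 rad) or (x of cap_c in the frame of seat_right between -0.01 and 0.01 m and y of cap_c in the frame of seat_right between -0.01 and 0.01 m and z of cap_c in the frame of seat_right between -0.003 and 0.003 m and angle between the z axis of cap_c and the z axis of stage, either way round below 0.06 rad)) and ((x of cap_a in the frame of seat_left between -0.01 and 0.01 m and y of cap_a in the frame of seat_left between -0.01 and 0.01 m and z of cap_a in the frame of seat_left between -0.003 and 0.003 m and angle between the z axis of cap_a and the z axis of stage, either way round below 0.06 rad) or (x of cap_a in the frame of seat_right between -0.01 and 0.01 m and y of cap_a in the frame of seat_right between -0.01 and 0.01 m and z of cap_a in the frame of seat_right between -0.003 and 0.003 m and angle between the z axis of cap_a and the z axis of stage, either way round below 0.06 rad) or distance of cap_a from where it was at the start of the episode below 0.03 m) and ((x of cap_b in the frame of seat_left between -0.01 and 0.01 m and y of cap_b in the frame of seat_left between -0.01 and 0.01 m and z of cap_b in the frame of seat_left between -0.003 and 0.003 m and angle between the z axis of cap_b and the z axis of stage, either way round below 0.06 rad) or (x of cap_b in the frame of seat_right between -0.01 and 0.01 m and y of cap_b in the frame of seat_right between -0.01 and 0.01 m and z of cap_b in the frame of seat_right between -0.003 and 0.003 m and angle between the z axis of cap_b and the z axis of stage, either way round below 0.06 rad) or distance of cap_b from where it was at the start of the episode below 0.03 m) and ((x of cap_c in the frame of seat_left between -0.01 and 0.01 m and y of cap_c in the frame of seat_left between -0.01 and 0.01 m and z of cap_c in the frame of seat_left between -0.003 and 0.003 m and angle between the z axis of cap_c and the z axis of stage, either way round below 0.06 rad) or (x of cap_c in the frame of seat_right between -0.01 and 0.01 m and y of cap_c in the frame of seat_right between -0.01 and 0.01 m and z of cap_c in the frame of seat_right between -0.003 and 0.003 m and angle between the z axis of cap_c and the z axis of stage, either way round below 0.06 rad) or distance of cap_c from where it was at the start of the episode below 0.03 m) and contact force between each of cap_a, cap_b, cap_c and the fingers below 0.05 N and height (world z) of stencil below 0.01 m), for 0.2 s.
At the end, for the whole second after the job is handed in: A free cap flat in each seat (within 10 mm, 3 mm height), the third within 30 mm of its start. Gripped stencil still on the rails: centre within 10 mm, underside within 2.5 mm of the rail tops, tilt within 0.03 rad, square within 0.09 rad, pressing 3.5 to 30 N, finger force over 2 N (((x of cap_a in the frame of seat_left between -0.01 and 0.01 m and y of cap_a in the frame of seat_left between -0.01 and 0.01 m and z of cap_a in the frame of seat_left between -0.003 and 0.003 m and angle between the z axis of cap_a and the z axis of stage, either way round below 0.06 rad) or (x of cap_b in the frame of seat_left between -0.01 and 0.01 m and y of cap_b in the frame of seat_left between -0.01 and 0.01 m and z of cap_b in the frame of seat_left between -0.003 and 0.003 m and angle between the z axis of cap_b and the z axis of stage, either way round below 0.06 rad) or (x of cap_c in the frame of seat_left between -0.01 and 0.01 m and y of cap_c in the frame of seat_left between -0.01 and 0.01 m and z of cap_c in the frame of seat_left between -0.003 and 0.003 m and angle between the z axis of cap_c and the z axis of stage, either way round below 0.06 rad)) and ((x of cap_a in the frame of seat_right between -0.01 and 0.01 m and y of cap_a in the frame of seat_right between -0.01 and 0.01 m and z of cap_a in the frame of seat_right between -0.003 and 0.003 m and angle between the z axis of cap_a and the z axis of stage, either way round below 0.06 rad) or (x of cap_b in the frame of seat_right between -0.01 and 0.01 m and y of cap_b in the frame of seat_right between -0.01 and 0.01 m and z of cap_b in the frame of seat_right between -0.003 and 0.003 m and angle between the z axis of cap_b and the z axis of stage, either way round below 0.06 rad) or (x of cap_c in the frame of seat_right between -0.01 and 0.01 m and y of cap_c in the frame of seat_right between -0.01 and 0.01 m and z of cap_c in the frame of seat_right between -0.003 and 0.003 m and angle between the z axis of cap_c and the z axis of stage, either way round below 0.06 rad)) and ((x of cap_a in the frame of seat_left between -0.01 and 0.01 m and y of cap_a in the frame of seat_left between -0.01 and 0.01 m and z of cap_a in the frame of seat_left between -0.003 and 0.003 m and angle between the z axis of cap_a and the z axis of stage, either way round below 0.06 rad) or (x of cap_a in the frame of seat_right between -0.01 and 0.01 m and y of cap_a in the frame of seat_right between -0.01 and 0.01 m and z of cap_a in the frame of seat_right between -0.003 and 0.003 m and angle between the z axis of cap_a and the z axis of stage, either way round below 0.06 rad) or distance of cap_a from where it was at the start of the episode below 0.03 m) and ((x of cap_b in the frame of seat_left between -0.01 and 0.01 m and y of cap_b in the frame of seat_left between -0.01 and 0.01 m and z of cap_b in the frame of seat_left between -0.003 and 0.003 m and angle between the z axis of cap_b and the z axis of stage, either way round below 0.06 rad) or (x of cap_b in the frame of seat_right between -0.01 and 0.01 m and y of cap_b in the frame of seat_right between -0.01 and 0.01 m and z of cap_b in the frame of seat_right between -0.003 and 0.003 m and angle between the z axis of cap_b and the z axis of stage, either way round below 0.06 rad) or distance of cap_b from where it was at the start of the episode below 0.03 m) and ((x of cap_c in the frame of seat_left between -0.01 and 0.01 m and y of cap_c in the frame of seat_left between -0.01 and 0.01 m and z of cap_c in the frame of seat_left between -0.003 and 0.003 m and angle between the z axis of cap_c and the z axis of stage, either way round below 0.06 rad) or (x of cap_c in the frame of seat_right between -0.01 and 0.01 m and y of cap_c in the frame of seat_right between -0.01 and 0.01 m and z of cap_c in the frame of seat_right between -0.003 and 0.003 m and angle between the z axis of cap_c and the z axis of stage, either way round below 0.06 rad) or distance of cap_c from where it was at the start of the episode below 0.03 m) and contact force between each of cap_a, cap_b, cap_c and the fingers below 0.05 N and x of stencil in the frame of rail_plane between -0.01 and 0.01 m and y of stencil in the frame of rail_plane between -0.01 and 0.01 m and z of stencil in the frame of rail_plane between -0.0025 and 0.0025 m and angle between the z axis of stencil and the z axis of rail_plane, either way round below 0.03 rad and angle between the x axis of stencil and the x axis of rail_plane, either way round below 0.09 rad and contact force between stencil and stage between 3.5 and 30 N and contact force between stencil and the fingers above 2 N and linear speed of stencil below 0.01 m/s); the arm keeps its last pose, push and grip.
It fails at once if the label roll, tally counter, marker, empty jar disturbed: one moved over 30 mm (distance of any of roll, tally, pen, empty_jar from where it was at the start of the episode above 0.03 m).
It fails at once if the stencil is pressed on the stage with more than 45 N (contact force between stencil and stage above 45 N).
It fails at once if the stage's tilt is shifted (rails moved over 6 mm) (distance of rail_plane from where it was at the start of the episode above 0.006 m).
It also fails if it takes over 64 s, if anything falls off the work surface, if the arm or the gripper's body presses on something with over 40 N, if the wrist force passes 120 N, or if a joint passes its speed limit or range.

ROBOT

A 7-joint arm with a two-finger parallel gripper is mounted at the origin on a cart in front of the work surface, level with it; the furniture and walls round the work are solid. World frame = base frame: x ahead of the robot, y to its left, z up, the work surface at z = 0. Lengths are in m, angles in degrees, forces in N, time in s.
With the tool pointing down it reaches from about 0.425 to 0.95 m from the base axis. Payload 4.7 kg.
Tool frame: the origin (TCP) lies midway between the tips of the shut fingers; the grasp point (between the pads) lies 19 mm behind it (arm.grasp_offset is the z of the grasp point in the tool frame, in m); z points along the fingers, y is the direction in which the jaws open and shut (so a half turn about z gives the same grasp; the last joint's range is limited). The gripper opens to 85 mm and grips with 20 to 120 N. Pads are 22 mm wide; open, the fingers measure 114 mm over their backs; the gripper's body (76 mm by 85 mm) begins 54 mm behind the grasp point. The pads swing forward as they close: fully open they stand 13 mm farther back than shut.
Start: joints at [-71.27, 26.849, -2.785, 87.806, 1.381, 65.374, -4.715], TCP at [0.235, 0.633, 0.231] pointing down, gripper open.
Joint ranges: [-148.3, 148.3], [-19.14, 114.17], [-79.39, 73.82], [5.75, 140.21], [-59.74, 239.74], [12.07, 113.84], [-152.46, 152.46]. Speed limits (degrees/s): [147.25, 147.25, 180, 180, 180, 180, 180].

INTERFACE

Orientations are given as a 3x3 rotation matrix whose columns are the frame's x, y, z axes.
In Python, from plant import arm gives the robot as it stands.
- The arm moves only by the tool move_arm, never from a script. Its argument "motion" is a list of rows, each a list of 5 numbers: the closure, from 0 (fully open) to 1 (shut), then the shift along the tool's x, y, z in mm, then the turn about the tool's z in degrees. A call has 1 to 12 rows; each row shifts and turns the commanded pose from where the row before left it, along the tool's axes as they then stand; what a row does not reach is not made up. A row lasts 1/10 s, in which the tool goes at most 50 mm and 8.59 degrees, less where a joint would pass 70% of its speed; a pose out of reach is approached as far as the arm can. A call is refused whole if a number of a shift passes 50 or a number of a turn 8.59, either way. A call with a gripper value outside its range is refused whole. The fingers move at their own pace and stop on an object; "squeeze" is the grip in N (left out, the last holds). Time passes only in rows, so rows that do not move let the fingers close. It gives the time, the measured TCP pose, the force and the opening at its end, in the units of the state.
- arm.sense(): the state, without advancing time (a new reading comes with each control period).
- arm.camera(name): name is "scene" or "top"; returns the picture (480x640x3 uint8, red, green, blue); there is no depth.
- arm.camera_model(name): a dict with "intrinsics" (3x3 intrinsics, pixels), "eye" and "orientation" of the camera in the world. Camera axes: x right, y down, z forward; pixel columns grow to the right and rows downward; lengths in m; the calibration is good to about 2 mm. A picture is of the moment at which its call begins. camera_model takes no time and is no camera call.
- arm.job_done(): hands the job in, once; it reports no verdict.
The state is a dict: "time_s": time; "joints": joint angles; "dq": joint speeds; "tau": joint torques, N m; "position": TCP position; "orientation": TCP orientation; "contact_force": force on the tool from outside, world axes, zero at the start; "wrist_torque": the same for the moment, N m; "opening": finger opening in m.
Only numpy, scipy, OpenCV 4.12 (cv2) and the standard library are available. Lean on these libraries where they do the work, as an engineer would, in place of code of your own. Each camera call takes 0.05 s, during which the arm holds its last target. There are 200 camera calls.

## Working session

There is one attempt and no reset: what is moved stays moved. The work goes in short steps, Python scripts to look and compute and a tool call to move; the robot and the scene stay as the last step left them, time stands still between calls to the robot, and variables do not carry over. Pictures are saved under pics/ and viewed, about 8 in all and at most 12, crops included, and the job is handed in when it is done.

Besides the shell and the picture viewer there is one more tool, called after "Request:" as name([rows], argument=value, ...), one row to a line, values as JSON. move_arm: Moves the arm, as the interface text tells. Its arguments: {"type":"object","properties":{"motion":{"type":"array","items":{"type":"array","items":{"type":"number"}}},"squeeze":{"type":"number"}},"required":["motion"]}

```bash
mkdir -p pics; ls
python3 - <<'E'
from plant import arm
import cv2,numpy as np
s=arm.sense()
print({k:np.round(v,3).tolist() for k,v in s.items()}, arm.grasp_offset)
for n in("scene","top"):
    cv2.imwrite(f"pics/{n}0.png",arm.camera(n)[:,:,::-1]); m=arm.camera_model(n)
    print(n,{k:np.round(v,4).tolist() for k,v in m.items()})
E
```

```text
pics
{'time_s': 0.0, 'joints': [-71.27, 26.896, -2.783, 87.875, 1.382, 65.375, -4.716], 'dq': [-0.091, 0.031, 0.108, 0.087, 0.039, -0.044, -0.056], 'tau': [0.0, -51.031, -0.047, -23.772, 0.011, 0.008, -0.0], 'position': [0.235, 0.632, 0.23], 'orientation': [[-0.937, 0.348, -0.001], [0.348, 0.937, -0.002], [-0.0, -0.002, -1.0]], 'contact_force': [-0.352, -0.693, 0.127], 'wrist_torque': [0.015, -0.004, -0.018], 'opening': 0.085} -0.0187
scene {'intrinsics': [[455.1103, 0.0, 324.3097], [0.0, 455.1103, 234.5779], [0.0, 0.0, 1.0]], 'eye': [0.0229, -0.5992, 0.6895], 'orientation': [[0.7576, -0.3974, 0.5178], [-0.6527, -0.452, 0.608], [-0.0076, -0.7986, -0.6019]]}
top {'intrinsics': [[494.1721, 0.0, 316.9218], [0.0, 494.1721, 245.9028], [0.0, 0.0, 1.0]], 'eye': [0.4665, 0.0565, 1.1156], 'orientation': [[-0.0305, -0.9968, 0.0737], [-0.9994, 0.0294, -0.0163], [0.0141, -0.0741, -0.9972]]}
```

View pics/scene0.png

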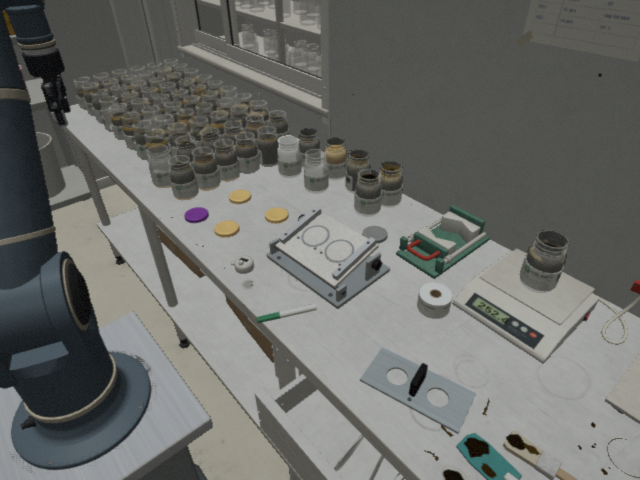

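View pics/top0.png

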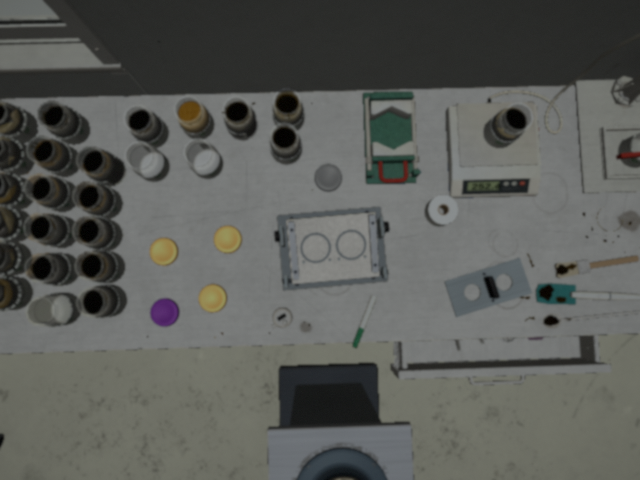

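```bash
cat > h.py <<'E'
import numpy as np,cv2
from plant import arm
from scipy.optimize import least_squares
M={n:arm.camera_model(n) for n in("scene","top")}
def proj(n,P):
    m=M[n];p=(np.atleast_2d(P)-m["eye"])@np.array(m["orientation"]);q=p@np.array(m["intrinsics"]).T
    return q[:,:2]/q[:,2:]
def tri(us,ut):
    f=lambda P:np.r_[proj("scene",P)[0]-us,proj("top",P)[0]-ut]
    r=least_squares(f,[.5,0,.02]);return r.x,np.abs(r.fun).max()
def onz(n,uv,z):
    m=M[n];d=np.array(m["orientation"])@np.linalg.solve(m["intrinsics"],[uv[0],uv[1],1]);e=np.array(m["eye"])
    return e+d*(z-e[2])/d[2]
def crop(img,x0,y0,w,h,k):
    return cv2.resize(img[y0:y0+h,x0:x0+w],None,fx=k,fy=k,interpolation=cv2.INTER_CUBIC)
def blobs(img,roi):
    x0,y0,w,h=roi;hsv=cv2.cvtColor(img[y0:y0+h,x0:x0+w],cv2.COLOR_RGB2HSV)
    m=cv2.inRange(hsv,(14,70,90),(35,255,255));n,_,st,c=cv2.connectedComponentsWithStats(m)
    return [(np.round(c[i]+[x0,y0],2).tolist(),int(st[i,4])) for i in range(1,n) if st[i,4]>60]
E
python3 - <<'E'
from h import *
s=cv2.imread("pics/scene0.png");t=cv2.imread("pics/top0.png")
bs=blobs(s[:,:,::-1],(180,170,130,80));bt=blobs(t[:,:,::-1],(130,215,130,110));print(bs,bt)
for b in bt:
  c=min((tri(a[0],b[0])for a in bs),key=lambda r:r[1]);print(b,np.round(c[0],4),round(c[1],2))
cv2.imwrite("pics/c1.png",crop(t,265,197,133,100,6));cv2.imwrite("pics/c2.png",crop(s,262,200,133,104,5.8))
a=crop(t,435,250,105,75,6);b=crop(s,350,325,136,110,5)
cv2.imwrite("pics/c3.png",a);cv2.imwrite("pics/c4.png",b)
E
```

```text
[([239.41, 196.42], 248), ([276.11, 214.98], 290), ([226.34, 228.39], 325)] [([227.27, 238.97], 606), ([163.34, 251.11], 622), ([212.32, 297.75], 623)]
([227.27, 238.97], 606) [0.5699 0.2391 0.0076] 0.02
([163.34, 251.11], 622) [0.5468 0.3822 0.0075] 0.02
([212.32, 297.75], 623) [0.4396 0.2746 0.0072] 0.04
```

View pics/c1.png

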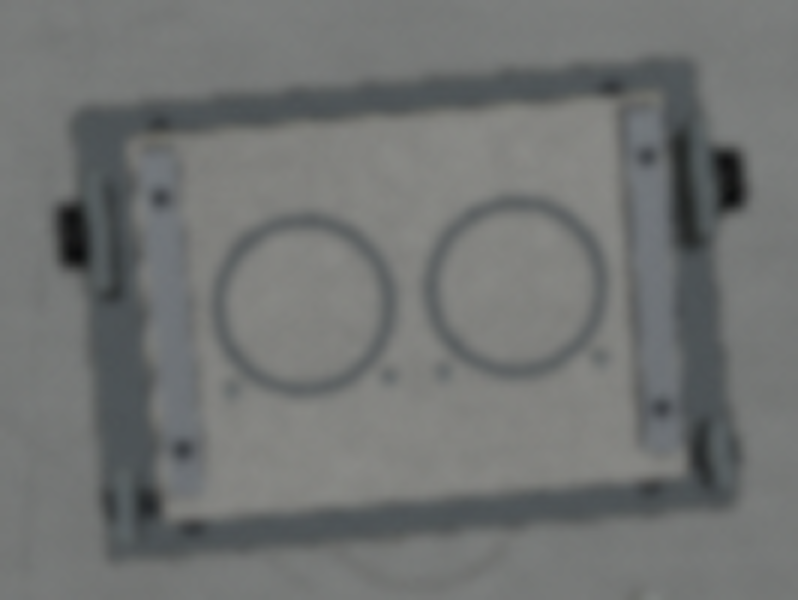

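View pics/c2.png

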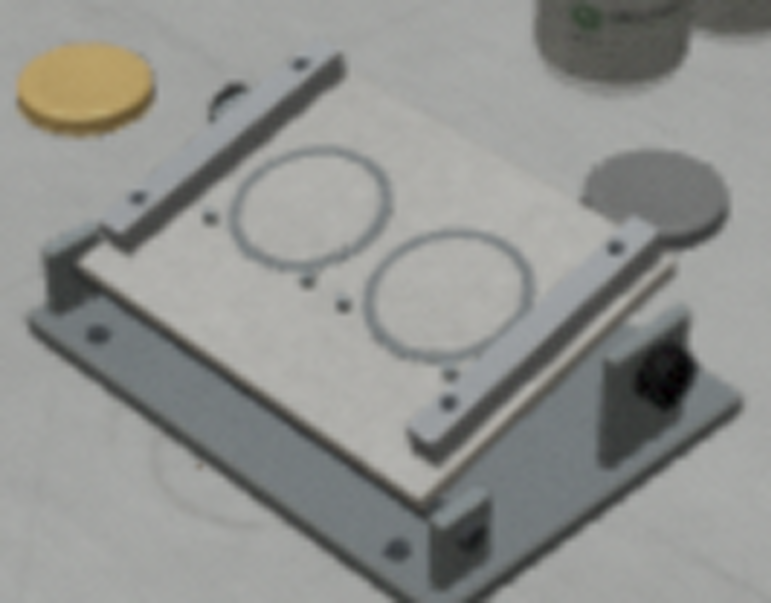

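View pics/c3.png

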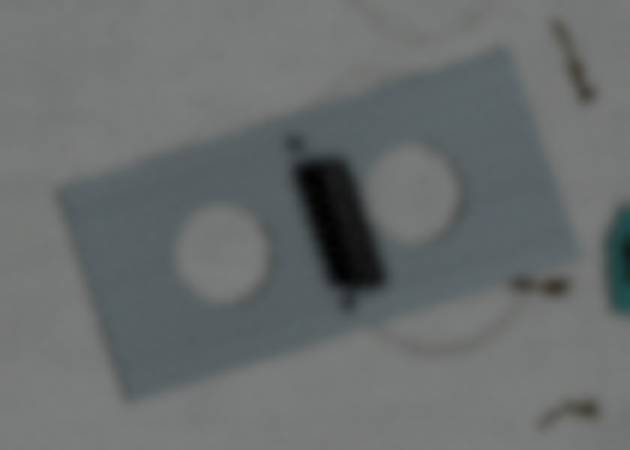

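```bash
cat > fit.py <<'E'
from h import *
R=lambda yaw,t:np.array([[np.cos(yaw),-np.sin(yaw),0],[np.sin(yaw),np.cos(yaw),0],[0,0,1]])@np.array([[np.cos(t),0,-np.sin(t)],[0,1,0],[np.sin(t),0,np.cos(t)]])
# local points: rings L,R ; pins from left ; bolts far L, near L, far R, near R
def loc(xa,xb): return np.array([[70,38,12],[70,-38,12],[42,66,18],[42,10,18],[42,-10,18],[42,-66,18],[xa,85,28],[xb,85,28],[xa,-85,28],[xb,-85,28]])/1e3
T=(np.array([[305,304],[516,287],[232,390],[390,377],[443,372],[599,357],[161,197],[183,450],[646,155],[661,407]])+.5)/6-.5+[265,197]
S=(np.array([[311,208],[449,295],[210,218],[308,283],[343,305],[449,375],[301,65],[138,198],[615,247],[449,403]])+.5)/5.8-.5+[262,200]
def res(p):
    P=loc(p[5],p[6])@R(p[2],p[3]).T+[p[0],p[1],p[4]]
    return np.r_[proj("top",P)-T,proj("scene",P)-S].ravel()
r=least_squares(res,[.45,0,0,.3,.034,120,20])
if __name__=="__main__":
    print("x y yaw tilt zh",np.round(r.x,4),"deg",np.degrees(r.x[2:4]))
    print(np.round(res(r.x).reshape(-1,4),1).tolist())
    Rm=R(*r.x[2:4]);o=r.x[[0,1,4]]
    for n,l in dict(seatL=[70,38,12],seatR=[70,-38,12],rail=[70,0,28],low=[0,0,12]).items(): print(n,np.round(Rm@(np.array(l)/1e3)+o,4))
    # stencil corners/windows/rib from top (z=5mm); 
    c=(np.array([[62,187],[503,47],[580,257],[130,401],[221,254],[412,193],[296,145],[347,304]])+.5)/6-.5+[435,250]
    W=[onz("top",u,.005) for u in c]; print(np.round(W,4).tolist())
E
python3 fit.py
```

```text
x y yaw tilt zh [4.799000e-01 1.300000e-03 5.770000e-02 2.769000e-01 3.340000e-02
 1.155582e+02 2.566770e+01] deg [ 3.30614632 15.86531695]
[[-0.2, -0.1, 0.1, -0.4], [0.1, 0.1, -0.1, -0.0], [0.4, -0.0, 0.5, 0.2], [-0.2, -0.1, 0.0, -0.6], [0.2, -0.1, 0.1, -0.4], [-0.3, 0.5, -0.2, 0.5], [-0.4, -0.6, -0.5, -0.9], [-0.3, -0.6, -0.3, -0.7], [-0.2, -0.1, 0.3, 0.9], [0.0, 0.3, 0.1, 1.0]]
seatL [0.5416 0.0429 0.0641]
seatR [ 0.546  -0.0329  0.0641]
rail [0.5394 0.0048 0.0795]
low [0.4766 0.0011 0.045 ]
[[0.4614, -0.2472, 0.005], [0.509, -0.4167, 0.005], [0.4293, -0.4409, 0.005], [0.3811, -0.2687, 0.005], [0.4346, -0.3057, 0.005], [0.4552, -0.379, 0.005], [0.4745, -0.3362, 0.005], [0.4145, -0.3521, 0.005]]
```

View pics/c4.png

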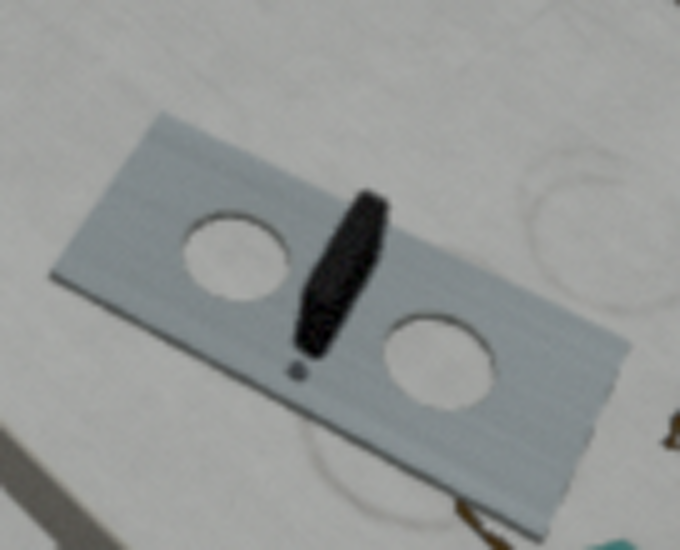

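Request:
move_arm([
  [0, 0, 0, 0, 8.3],
  [0, 0, 0, 0, 8.3],
  [0, 0, 0, 0, 8.3],
  [0, 0, 0, 0, 8.3],
  [0, 0, 0, 0, 8.3],
  [0, 0, 0, 0, 8.3],
  [0, 0, 0, 0, 8.3],
  [0, 0, 0, 0, 8.3],
  [0, -34, 26, 0, 0],
  [0, -34, 26, 0, 0],
  [0, -34, 26, 0, 0],
  [0, -34, 26, 0, 0],
], squeeze=40)

```text
time_s: 1.3
position: [0.3472, 0.5012, 0.2309]
orientation: [[-0.057, 0.998, -0.0], [0.998, 0.057, -0.001], [-0.001, -0.0, -1.0]]
contact_force: [0.4, 0.4, 0.1]
opening: 0.0854
```

```bash
cat >> h.py <<'E'
def go(x,y,z,phi):
    "tool shifts (mm) from the measured TCP to a target; turn to jaw angle phi (deg)"
    s=arm.sense();R=np.array(s["orientation"]);d=(np.array([x,y,z])-s["position"])*1e3
    a=np.degrees(np.arctan2(R[1,1],R[0,1]))
    print("t",round(s["time_s"],2),"pos",np.round(s["position"],4),"jaw",round(a,2),"F",np.round(s["contact_force"],1),"open",round(s["opening"],4),
      "-> tool shift",np.round(R.T@d,1),"turn",round(-((phi-a+90)%180-90),2))
E
python3 -c "
from h import *
go(.5699,.2391,.1,3.3)"
```

```text
t 1.3 pos [0.3472 0.5012 0.2309] jaw 3.24 F [0.4 0.4 0.1] open 0.0854 -> tool shift [-274.2  207.5  131. ] turn -0.06
```

Request:
move_arm([
  [0, -39.2, 29.7, 0, 0],
  [0, -39.2, 29.7, 0, 0],
  [0, -39.2, 29.7, 0, 0],
  [0, -39.2, 29.7, 0, 0],
  [0, -39.2, 29.7, 0, 0],
  [0, -39.2, 29.7, 0, 0],
  [0, -39.2, 29.7, 20, 0],
  [0, 0, 0, 45, 0],
  [0, 0, 0, 45, 0],
  [0, 0, 0, 40, 0],
  [0, 0, 0, 30, 0],
  [0, 0, 0, 0, 0],
])

```text
time_s: 2.5
position: [0.564, 0.2413, 0.0478]
orientation: [[-0.056, 0.998, -0.009], [0.998, 0.056, -0.004], [-0.004, -0.009, -1.0]]
contact_force: [-0.7, 0.1, -0.5]
opening: 0.0853
```

```bash
python3 -c "
from h import *
go(.5699,.2391,-.0015,3.3)
t=arm.camera('top')[:,:,::-1];s=arm.camera('scene')[:,:,::-1]
cv2.imwrite('pics/d1.png',np.hstack([crop(t,180,180,100,110,4),crop(s,220,140,100,110,4)]))"
```

```text
t 2.5 pos [0.564  0.2413 0.0478] jaw 3.22 F [-0.7  0.1 -0.5] open 0.0853 -> tool shift [-2.3  6.2 49.2] turn -0.08
```

View pics/d1.png

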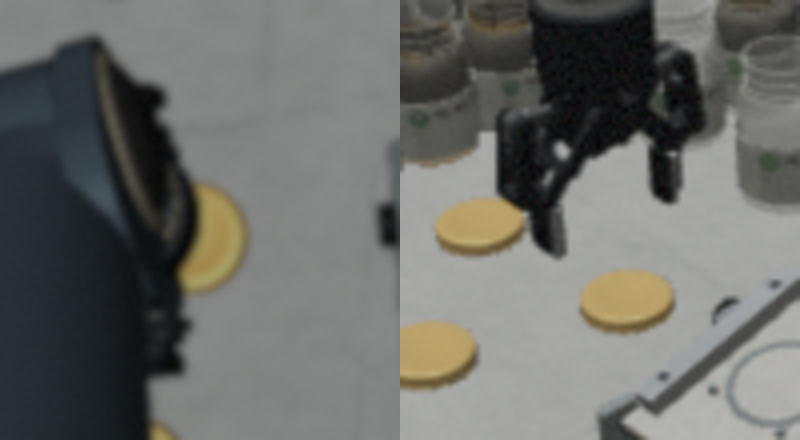

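Request:
move_arm([
  [0, 0, 0, 20, 0],
  [0, 0, 0, 0, 0],
  [0, 0, 0, 0, 0],
])

```text
time_s: 2.9
position: [0.5686, 0.2431, 0.0342]
orientation: [[-0.056, 0.998, 0.002], [0.998, 0.056, 0.001], [0.001, 0.002, -1.0]]
contact_force: [-0.6, -0.3, 1.0]
opening: 0.0855
```

```bash
python3 -c "
from h import *
go(.5699,.2391,-.0015,3.3)"
```

```text
t 2.9 pos [0.5686 0.2431 0.0342] jaw 3.22 F [-0.6 -0.3  1. ] open 0.0855 -> tool shift [-4.1  1.  35.7] turn -0.08
```

Request:
move_arm([
  [0, -2, 0.5, 12, 0],
  [0, -2, 0.5, 12, 0],
  [0, 0, 0, 11.5, 0],
  [0, 0, 0, 0, 0],
  [0, 0, 0, 0, 0],
])

```text
time_s: 3.4
position: [0.5686, 0.2386, -0.0037]
orientation: [[-0.056, 0.998, -0.001], [0.998, 0.056, -0.0], [-0.0, -0.001, -1.0]]
contact_force: [0.6, -0.1, 0.2]
opening: 0.0854
```

```bash
python3 -c "
from h import *
go(.5699,.2391,-.0015,3.3)"
```

```text
t 3.4 pos [ 0.5686  0.2386 -0.0037] jaw 3.21 F [ 0.6 -0.1  0.2] open 0.0854 -> tool shift [ 0.4  1.3 -2.2] turn -0.09
```

Request:
move_arm([
  [0, 0.4, 1.3, -2.5, 0],
  [0, 0, 0, 0, 0],
  [0.5, 0, 0, 0, 0],
  [0.5, 0, 0, 0, 0],
  [0.5, 0, 0, 0, 0],
  [0.5, 0, 0, 0, 0],
  [0.5, 0, 0, 0, 0],
  [0.5, 0, 0, 0, 0],
  [0.5, 0, 0, 0, 0],
])

```text
time_s: 4.3
position: [0.5704, 0.2394, 0.0005]
orientation: [[-0.056, 0.998, 0.0], [0.998, 0.056, 0.001], [0.001, 0.0, -1.0]]
contact_force: [-1.0, -0.5, 5.0]
opening: 0.0579
```

```bash
python3 -c "
from h import *
go(.5699,.2391,-.0015,3.3)
s=arm.camera('scene')[:,:,::-1]
cv2.imwrite('pics/d2.png',crop(s,225,140,110,90,7))"
```

```text
t 4.3 pos [5.704e-01 2.394e-01 5.000e-04] jaw 3.22 F [-1.  -0.5  5. ] open 0.0579 -> tool shift [-0.3 -0.6  2. ] turn -0.08
```

View pics/d2.png

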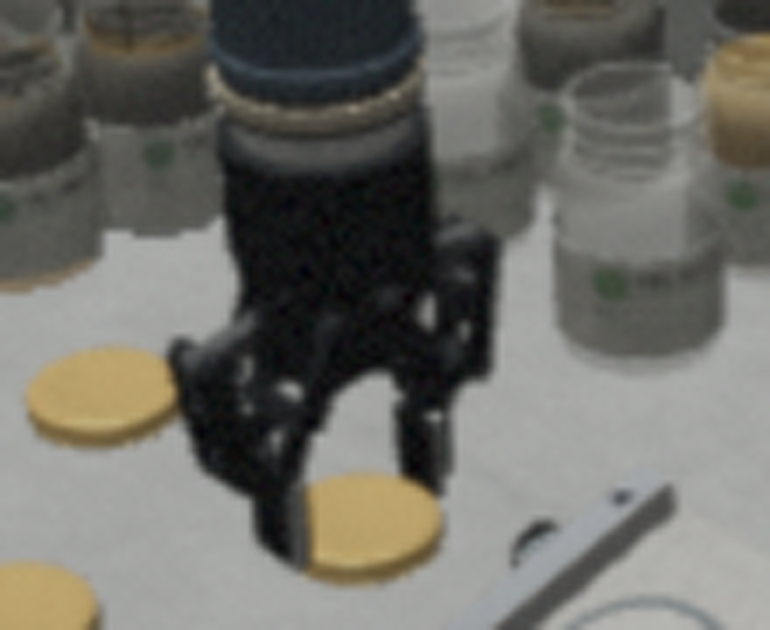

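Request:
move_arm([
  [0.5, 0, 0, -5, 0],
  [0.5, 0, 0, -10, 0],
  [0.5, 0, 0, -15, 0],
  [0.5, 0, 0, 0, 0],
])

```text
time_s: 4.75
position: [0.572, 0.2398, 0.0322]
orientation: [[-0.056, 0.998, 0.004], [0.998, 0.056, 0.002], [0.002, 0.004, -1.0]]
contact_force: [-0.2, 0.9, -1.2]
opening: 0.0581
```

```bash
python3 -c "
from h import *
go(.5699,.2391,-.0015,3.3)
s=arm.camera('scene');print(blobs(s,(180,150,130,90)))
cv2.imwrite('pics/d3.png',crop(s[:,:,::-1],225,140,110,90,7))"
```

```text
t 4.75 pos [0.572  0.2398 0.0322] jaw 3.2 F [-0.2  0.9 -1.2] open 0.0581 -> tool shift [-0.7 -2.3 33.7] turn -0.1
[([239.45, 196.41], 249), ([276.84, 204.69], 262), ([226.31, 228.38], 324)]
```

View pics/d3.png

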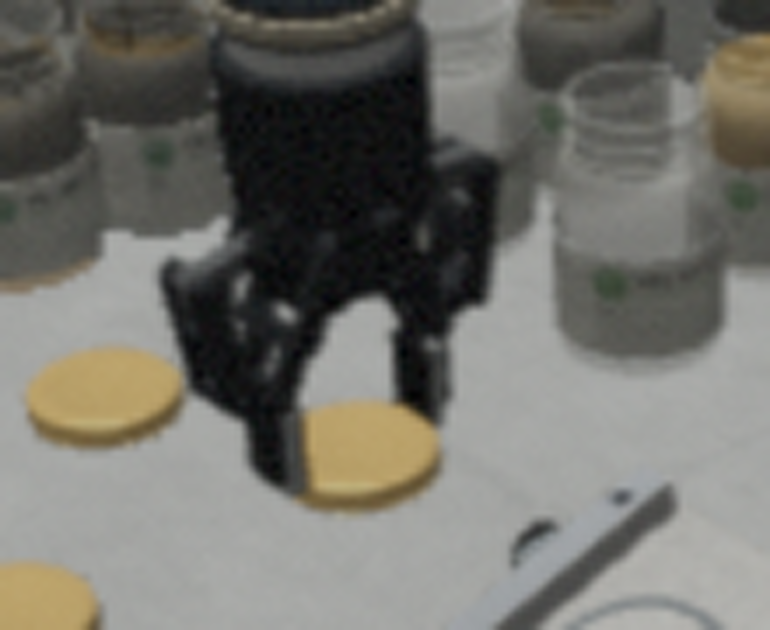

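```bash
python3 -c "
from h import *
go(.5425,.0429,.14,3.3)"
```

```text
t 4.8 pos [0.5713 0.2397 0.0312] jaw 3.22 F [0.3 0.2 0.7] open 0.058 -> tool shift [-194.7  -39.4 -109.2] turn -0.08
```

Request:
move_arm([
  [0.5, 0, 0, -30, 0],
  [0.5, 0, 0, -40, 0],
  [0.5, -25, -5, -39, 0],
  [0.5, -40, -8, 0, 0],
  [0.5, -40, -8, 0, 0],
  [0.5, -40, -8, 0, 0],
  [0.5, -30, -7, 0, 0],
  [0.5, -20, -3.4, 0, 0],
  [0.5, 0, 0, 0, 0],
  [0.5, 0, 0, 0, 0],
  [0.5, 0, 0, 0, 0],
])

```text
time_s: 5.9
position: [0.5419, 0.0441, 0.1383]
orientation: [[-0.058, 0.998, -0.0], [0.998, 0.058, 0.001], [0.001, -0.0, -1.0]]
contact_force: [0.4, 0.2, -0.0]
opening: 0.0579
```

```bash
python3 -c "
from h import *
go(.5425,.0429,.0755,3.3)
s=arm.camera('scene');t=arm.camera('top')
b=blobs(s,(270,130,130,140));c=blobs(t,(280,170,100,130));print(b,c)
R=np.array(arm.sense()['orientation'])
cv2.imwrite('pics/e1.png',np.hstack([crop(s[:,:,::-1],270,170,80,100,5),crop(t[:,:,::-1],270,195,80,100,5)]))
print('expected blob',proj('scene',[.5425,.0429,.1475]),proj('top',[.5425,.0429,.1475]))"
```

```text
t 5.9 pos [0.5419 0.0441 0.1383] jaw 3.35 F [ 0.4  0.2 -0. ] open 0.0579 -> tool shift [-1.2  0.6 62.8] turn 0.05
[([338.31, 149.87], 124), ([315.89, 206.14], 364)] []
expected blob [[314.49478989 205.06314491]] [[315.71877833 243.65507054]]
```

Request:
move_arm([
  [0.5, -1, 0.5, 20, 0],
  [0.5, 0, 0, 20, 0],
  [0.5, 0, 0, 12, 0],
  [0.5, 0, 0, 6, 0],
  [0.5, 0, 0, 0, 0],
  [0.5, 0, 0, 0, 0],
  [0.5, 0, 0, 0, 0],
])

```text
time_s: 6.7
position: [0.543, 0.0414, 0.0812]
orientation: [[-0.056, 0.998, 0.002], [0.998, 0.056, 0.0], [0.0, 0.002, -1.0]]
contact_force: [-0.4, -0.6, 0.8]
opening: 0.0579
```

```bash
python3 -c "
from h import *
go(.5425,.0429,.0755,3.3)"
```

```text
t 6.7 pos [0.543  0.0414 0.0812] jaw 3.22 F [-0.4 -0.6  0.8] open 0.0579 -> tool shift [ 1.5 -0.4  5.7] turn -0.08
```

Request:
move_arm([
  [0.5, 0.8, 0, 3, 0],
  [0.5, 0, 0, 2, 0],
  [0.5, 0, 0, 0, 0],
  [0.5, 0, 0, 0, 0],
])

```text
time_s: 7.1
position: [0.5422, 0.0421, 0.0754]
orientation: [[-0.056, 0.998, -0.0], [0.998, 0.056, 0.0], [0.0, -0.0, -1.0]]
contact_force: [-0.2, -0.2, -0.2]
opening: 0.0579
```

Request:
move_arm([
  [0.5, 0, 0, 1.5, 0],
  [0.5, 0, 0, 0, 0],
  [0, 0, 0, 0, 0],
  [0, 0, 0, 0, 0],
  [0, 0, 0, 0, 0],
  [0, 0, 0, 0, 0],
  [0, 0, 0, 0, 0],
  [0, 0, 0, -20, 0],
  [0, 0, 0, -40, 0],
  [0, 0, 0, -30, 0],
  [0, 40, 0, 0, 0],
  [0, 50, 0, 0, 0],
])

```text
time_s: 8.3
position: [0.5385, 0.1303, 0.1657]
orientation: [[-0.05, 0.999, 0.004], [0.999, 0.05, 0.0], [0.0, 0.004, -1.0]]
contact_force: [2.0, 0.9, -0.5]
opening: 0.0856
```

```bash
python3 -c "
from h import *
go(.4396,.2746,.1,3.3)
s=arm.camera('scene');print(blobs(s,(265,190,130,100)),proj('scene',[[.5416,.0429,.0641+.0075]]))"
```

```text
t 8.3 pos [0.5385 0.1303 0.1657] jaw 2.84 F [ 2.   0.9 -0.5] open 0.0856 -> tool shift [149.  -91.8  65.4] turn -0.46
[([315.05, 234.37], 470)] [[314.87897832 233.27404389]]
```

Request:
move_arm([
  [0, 35, -25, 0, 0],
  [0, 40, -25, 0, 0],
  [0, 40, -25, 0, 0],
  [0, 30, -17, 20, 0],
  [0, 0, 0, 40, 0],
  [0, 0, 0, 30, 0],
  [0, 0, 0, 20, 0],
  [0, 0, 0, 0, 0],
  [0, 0, 0, 0, 0],
  [0, 0, 0, 0, 0],
  [0, 0, 0, 0, 0],
])

```text
time_s: 9.45
position: [0.4381, 0.2721, 0.0553]
orientation: [[-0.056, 0.998, 0.002], [0.998, 0.056, 0.002], [0.002, 0.002, -1.0]]
contact_force: [0.3, 0.7, 0.4]
opening: 0.0856
```

```bash
python3 -c "
from h import *
go(.4396,.2746,-.0015,3.3)"
```

```text
t 9.45 pos [0.4381 0.2721 0.0553] jaw 3.2 F [0.3 0.7 0.4] open 0.0856 -> tool shift [ 2.3  1.5 56.8] turn -0.1
```

Request:
move_arm([
  [0, 2.3, 1.5, 15, 0],
  [0, 0, 0, 18, 0],
  [0, 0, 0, 14, 0],
  [0, 0, 0, 8, 0],
  [0, 0, 0, 0, 0],
  [0, 0, 0, 0, 0],
  [0, 0, 0, 0, 0],
])

```text
time_s: 10.15
position: [0.4391, 0.2742, -0.0006]
orientation: [[-0.056, 0.998, 0.001], [0.998, 0.056, 0.001], [0.001, 0.001, -1.0]]
contact_force: [-0.1, -0.6, 0.9]
opening: 0.0855
```

```bash
python3 -c "
from h import *
go(.4396,.2746,-.0015,3.3)"
```

```text
t 10.15 pos [ 0.4391  0.2742 -0.0006] jaw 3.2 F [-0.1 -0.6  0.9] open 0.0855 -> tool shift [0.4 0.5 0.9] turn -0.1
```

Good; close, then lift.

Request:
move_arm([
  [0.5, 0.4, 0.5, 0.5, 0],
  [0.5, 0, 0, 0, 0],
  [0.5, 0, 0, 0, 0],
  [0.5, 0, 0, 0, 0],
  [0.5, 0, 0, 0, 0],
  [0.5, 0, 0, 0, 0],
  [0.5, 0, 0, 0, 0],
  [0.5, 0, 0, -10, 0],
  [0.5, 0, 0, -30, 0],
  [0.5, 0, 0, -40, 0],
  [0.5, 0, 0, -40, 0],
  [0.5, 0, 0, -20, 0],
])

```text
time_s: 11.35
position: [0.4405, 0.2751, 0.1424]
orientation: [[-0.056, 0.998, 0.004], [0.998, 0.056, 0.004], [0.003, 0.005, -1.0]]
contact_force: [1.0, -0.1, -0.6]
opening: 0.0582
```

```bash
python3 -c "
from h import *
go(.5470,-.0329,.14,3.3)
s=arm.camera('scene');print(blobs(s,(180,100,130,160)))"
```

```text
t 11.35 pos [0.4405 0.2751 0.1424] jaw 3.19 F [ 1.  -0.1 -0.6] open 0.0582 -> tool shift [-313.5   89.2    1.7] turn -0.11
[([218.78, 179.3], 328), ([239.41, 196.42], 248), ([306.17, 235.28], 115)]
```

Request:
move_arm([
  [0.5, -25, 7, 0, 0],
  [0.5, -40, 11.5, 0, 0],
  [0.5, -40, 11.5, 0, 0],
  [0.5, -40, 11.5, 0, 0],
  [0.5, -40, 11.5, 0, 0],
  [0.5, -40, 11.5, 0, 0],
  [0.5, -40, 11.5, 0, 0],
  [0.5, -30, 8, 0, 0],
  [0.5, -18, 5, 0, 0],
  [0.5, 0, 0, 0, 0],
  [0.5, 0, 0, 0, 0],
  [0.5, 0, 0, 0, 0],
])

```text
time_s: 12.6
position: [0.545, -0.0313, 0.1383]
orientation: [[-0.058, 0.998, -0.001], [0.998, 0.058, 0.001], [0.001, -0.001, -1.0]]
contact_force: [-0.2, 0.0, -0.4]
opening: 0.0587
```

```bash
python3 -c "
from h import *
go(.5470,-.0329,.0755,3.3)"
```

```text
t 12.6 pos [ 0.545  -0.0313  0.1383] jaw 3.35 F [-0.2  0.  -0.4] open 0.0587 -> tool shift [-1.8  2.  62.8] turn 0.05
```

Request:
move_arm([
  [0.5, -1.5, 1.8, 20, 0],
  [0.5, 0, 0, 20, 0],
  [0.5, 0, 0, 12, 0],
  [0.5, 0, 0, 6, 0],
  [0.5, 0, 0, 2, 0],
  [0.5, 0, 0, 0, 0],
  [0.5, 0, 0, 0, 0],
  [0.5, 0, 0, 0, 0],
])

```text
time_s: 13.4
position: [0.5479, -0.0345, 0.0791]
orientation: [[-0.056, 0.998, 0.001], [0.998, 0.056, 0.0], [0.0, 0.001, -1.0]]
contact_force: [0.1, -1.1, -0.3]
opening: 0.0585
```

```bash
python3 -c "
from h import *
go(.5470,-.0329,.0755,3.3)"
```

```text
t 13.4 pos [ 0.5479 -0.0345  0.0791] jaw 3.21 F [ 0.1 -1.1 -0.3] open 0.0585 -> tool shift [ 1.7 -0.8  3.6] turn -0.09
```

Request:
move_arm([
  [0.5, 1, -0.8, 3, 0],
  [0.5, 0, 0, 1.8, 0],
  [0.5, 0, 0, 0, 0],
  [0.5, 0, 0, 0, 0],
  [0, 0, 0, 0, 0],
  [0, 0, 0, 0, 0],
  [0, 0, 0, 0, 0],
  [0, 0, 0, 0, 0],
  [0, 0, 0, 0, 0],
  [0, 0, 0, -20, 0],
  [0, 0, 0, -40, 0],
  [0, 0, 0, -40, 0],
])

```text
time_s: 14.6
position: [0.5458, -0.0336, 0.1742]
orientation: [[-0.056, 0.998, -0.002], [0.998, 0.056, -0.0], [-0.0, -0.002, -1.0]]
contact_force: [0.3, 0.2, -0.4]
opening: 0.0854
```

Request:
move_arm([
  [0, -30, 0, -20, 0],
  [0, -45, -5, -10, 0],
  [0, -45, -15, 0, 0],
  [0, -45, -20, 0, 0],
  [0, -45, -20, 0, 0],
  [0, -45, -20, 0, 0],
  [0, -30, -10, 0, 0],
  [0, 0, 0, 0, 0],
])

```text
time_s: 15.4
position: [0.4695, -0.329, 0.2042]
orientation: [[-0.047, 0.999, -0.0], [0.999, 0.047, -0.003], [-0.003, -0.0, -1.0]]
contact_force: [-1.1, -0.3, -0.2]
opening: 0.0851
```

```bash
python3 -c "
from h import *
from fit import T,S
s=arm.camera('scene');t=arm.camera('top')
b=blobs(s,(265,190,130,100));c=blobs(t,(280,215,100,70));print(b,c)
print('seats exp scene',proj('scene',[[.5416,.0429,.0715],[.546,-.0329,.0715]]),'top',proj('top',[[.5416,.0429,.0715],[.546,-.0329,.0715]]))
for i in (0,1):
  P=[min((tri(p[0],q[0]) for p in b),key=lambda r:r[1]) for q in c]
print([(np.round(p,4),round(e,2)) for p,e in P])
go(.4449,-.343,.1,90+15.7)
cv2.imwrite('pics/f1.png',np.hstack([crop(s[:,:,::-1],270,200,110,130,3.6),crop(t[:,:,::-1],272,190,120,130,3.6)]))"
```

```text
[([315.06, 234.38], 470), ([338.53, 249.51], 523)] [([351.12, 244.74], 671), ([315.7, 247.35], 672)]
seats exp scene [[314.87986447 233.30937277]
 [338.8072104  248.24468086]] top [[315.31228865 246.89987999]
 [350.96008665 243.7809861 ]]
[(array([ 0.5443, -0.0335,  0.0692]), np.float64(0.12)), (array([0.541 , 0.0419, 0.0693]), np.float64(0.11))]
t 15.5 pos [ 0.4722 -0.3236  0.2035] jaw 3.11 F [ 0.2  0.3 -0. ] open 0.0855 -> tool shift [-18.  -28.3 103.5] turn 77.41
```

View pics/f1.png

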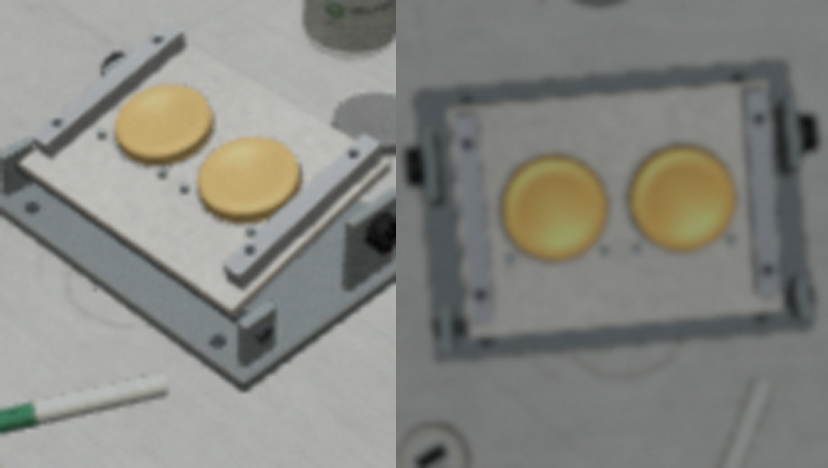

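Request:
move_arm([
  [0, 0, 0, 5, 8.59],
  [0, 0, 0, 5, 8.59],
  [0, 0, 0, 5, 8.59],
  [0, 0, 0, 5, 8.59],
  [0, 0, 0, 5, 8.59],
  [0, 0, 0, 5, 8.59],
  [0, 0, 0, 5, 8.59],
  [0, 0, 0, 5, 8.59],
  [0, 0, 0, 5, 8.59],
  [0, 0, 0, 0, 0],
  [0, 0, 0, 0, 0],
  [0, 0, 0, 0, 0],
])

```text
time_s: 16.7
position: [0.4732, -0.3225, 0.1588]
orientation: [[0.961, 0.277, 0.001], [0.277, -0.961, 0.0], [0.001, -0.0, -1.0]]
contact_force: [0.5, 0.1, -1.4]
opening: 0.0855
```

```bash
python3 -c "
from h import *
go(.4449,-.343,.09,-74.3)
print(arm.sense()['joints'])
q=(np.array([[236,257],[440,361]])+.5)/5-.5+[350,325];w=(np.array([[221,254],[412,193]])+.5)/6-.5+[435,250]
print([tri(a,b) for a,b in zip(q,w)])
"
```

```text
t 16.7 pos [ 0.4732 -0.3225  0.1588] jaw -73.9 F [ 0.5  0.1 -1.4] open 0.0855 -> tool shift [-33.   11.9  68.8] turn 0.4
[ -5.22595703  27.5916532   47.69801316 108.50599949 -24.84930578
  54.76465273 -19.92534611]
[(array([ 0.43578994, -0.30652642,  0.00555387]), np.float64(0.5339583244081041)), (array([ 0.45648944, -0.37980703,  0.0059071 ]), np.float64(0.5943609652363193))]
```

Request:
move_arm([
  [0, -16, 6, 15, 0.4],
  [0, -16.5, 6, 30, 0],
  [0, 0, 0, 30, 0],
  [0, 0, 0, 30, 0],
  [0, 0, 0, 20, 0],
  [0, 0, 0, 12, 0],
  [0, 0, 0, 0, 0],
  [0, 0, 0, 0, 0],
  [0, 0, 0, 0, 0],
])

```text
time_s: 17.6
position: [0.4454, -0.3441, 0.0228]
orientation: [[0.964, 0.268, 0.002], [0.268, -0.964, -0.001], [0.002, 0.002, -1.0]]
contact_force: [0.2, -1.1, 0.1]
opening: 0.0852
```

```bash
python3 -c "
from h import *
go(.4455,-.343,.0135,-74.3)"
```

```text
t 17.6 pos [ 0.4454 -0.3441  0.0228] jaw -74.48 F [ 0.2 -1.1  0.1] open 0.0852 -> tool shift [ 0.4 -1.1  9.3] turn -0.18
```

Request:
move_arm([
  [0, 0.4, -1, 5, 0],
  [0, 0, 0, 4, 0],
  [0, 0, 0, 0, 0],
  [0, 0, 0, 0, 0],
  [0.5, 0, 0, 0, 0],
  [1, 0, 0, 0, 0],
  [1, 0, 0, 0, 0],
  [1, 0, 0, 0, 0],
  [1, 0, 0, 0, 0],
  [1, 0, 0, 0, 0],
  [1, 0, 0, 0, 0],
  [1, 0, 0, 0, 0],
], squeeze=30)

```text
time_s: 18.8
position: [0.4449, -0.3428, 0.0128]
orientation: [[0.964, 0.267, 0.0], [0.267, -0.964, -0.001], [0.0, 0.001, -1.0]]
contact_force: [0.8, -1.6, 1.3]
opening: 0.0112
```

```bash
python3 -c "
from h import *
go(.4455,-.343,.0135,-74.3)"
```

```text
t 18.8 pos [ 0.4449 -0.3428  0.0128] jaw -74.51 F [ 0.8 -1.6  1.3] open 0.0112 -> tool shift [ 0.6  0.3 -0.7] turn -0.21
```

Request:
move_arm([
  [1, 0, 0, -5, 0],
  [1, 0, 0, -15, 0],
  [1, 0, 0, -25, 0],
  [1, 0, 0, -35, 0],
  [1, 0, 0, -35, 0],
  [1, 0, 0, -25, 0],
  [1, 0, 0, -10, 4],
  [1, 0, 0, 0, 4],
  [1, 0, 0, 0, 4.2],
  [1, 0, 0, 0, 0],
  [1, 0, 0, 0, 0],
])

```text
time_s: 19.9
position: [0.4445, -0.3421, 0.1629]
orientation: [[0.998, 0.059, -0.0], [0.059, -0.998, 0.0], [-0.0, -0.0, -1.0]]
contact_force: [0.6, 0.1, -1.7]
opening: 0.0116
```

```bash
python3 -c "
from h import *
go(.5375,.0043,.15,-86.7)
print(arm.sense()['wrist_torque'])
s=arm.camera('scene');t=arm.camera('top')
cv2.imwrite('pics/g1.png',np.hstack([crop(s[:,:,::-1],330,230,150,160,2.6),crop(t[:,:,::-1],410,220,150,160,2.6)]))"
```

```text
t 19.9 pos [ 0.4445 -0.3421  0.1629] jaw -86.6 F [ 0.6  0.1 -1.7] open 0.0116 -> tool shift [ 113.3 -340.3   13.1] turn 0.1
[-0.01202593  0.01917263 -0.0160643 ]
```

Request:
move_arm([
  [1, 6, -15, 0, 0],
  [1, 11, -30, 0, 0],
  [1, 13, -40, 0, 0],
  [1, 13, -40, 0, 0],
  [1, 13, -40, 0, 0],
  [1, 13, -40, 0, 0],
  [1, 13, -40, 0, 0],
  [1, 13, -40, 0, 0],
  [1, 10, -30, 0, 0],
  [1, 6, -17, 0, 0],
  [1, 2.5, -8, 0, 0],
  [1, 0, 0, 0, 0],
])

```text
time_s: 21.2
position: [0.5384, 0.0034, 0.1626]
orientation: [[0.998, 0.058, -0.0], [0.058, -0.998, -0.0], [-0.0, 0.0, -1.0]]
contact_force: [0.3, -0.7, -1.7]
opening: 0.0114
```

Request:
move_arm([
  [1, 0, 0, 0, 0],
  [1, 0, 0, 5, 0],
  [1, 0, 0, 5, 0],
  [1, 0, 0, 3, 0],
  [1, 0, 0, 0, 0],
  [1, 0, 0, 0, 0],
  [1, 0, 0, 0, 0],
])

```text
time_s: 21.9
position: [0.5385, 0.0035, 0.1497]
orientation: [[0.998, 0.058, 0.0], [0.058, -0.998, 0.0], [0.0, -0.0, -1.0]]
contact_force: [0.5, 0.3, -1.5]
opening: 0.011
```

```bash
python3 -c "
from h import *
go(.5375,.0043,.1045,-86.7)
s=arm.camera('scene');t=arm.camera('top')
cv2.imwrite('pics/g2.png',np.hstack([crop(s[:,:,::-1],255,130,150,180,2.6),crop(t[:,:,::-1],255,170,150,180,2.6)]))"
```

```text
t 21.9 pos [0.5385 0.0035 0.1497] jaw -86.7 F [ 0.5  0.3 -1.5] open 0.011 -> tool shift [-1.  -0.9 45.2] turn 0.0
```

View pics/g2.png

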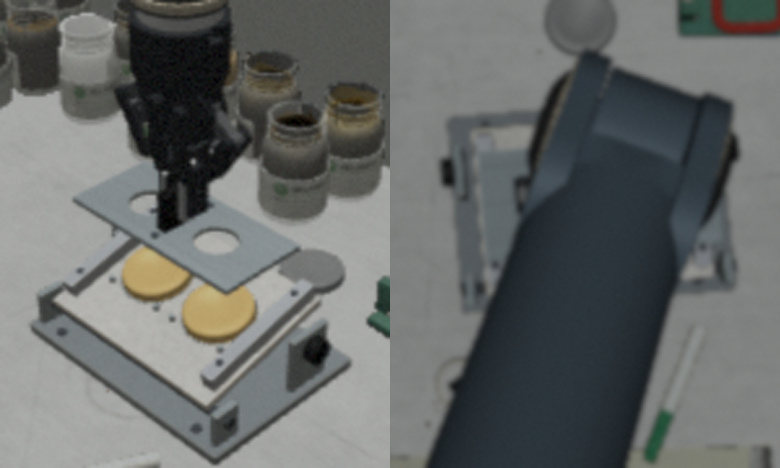

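```bash
python3 -c "
from h import *
for q in ([148,205],[216,241]): 
  u=(np.array(q)+.5)/2.6-.5+[255,130]; print(u,onz('scene',u,.1419))
"
```

```text
[311.61538462 208.53846154] [0.53444492 0.04314182 0.1419    ]
[337.76923077 222.38461538] [ 0.54231217 -0.03255428  0.1419    ]
```

Request:
move_arm([
  [1, -1, -0.9, 12, 0],
  [1, 0, 0, 15, 0],
  [1, 0, 0, 8, 0],
  [1, 0, 0, 4, 0],
  [1, 0, 0, 0, 0],
  [1, 0, 0, 0, 0],
  [1, 0, 0, 0, 0],
])

```text
time_s: 22.7
position: [0.5378, 0.0043, 0.111]
orientation: [[0.998, 0.058, 0.001], [0.058, -0.998, 0.0], [0.001, -0.0, -1.0]]
contact_force: [-0.3, 0.1, -1.6]
opening: 0.0116
```

Request:
move_arm([
  [1, 0, 0, 3, 0],
  [1, 0, 0, 2, 0],
  [1, 0, 0, 1, 0],
  [1, 0, 0, 1, 0],
  [1, 0, 0, 0, 0],
  [1, 0, 0, 0, 0],
])

```text
time_s: 23.3
position: [0.5374, 0.0044, 0.1036]
orientation: [[0.998, 0.058, -0.0], [0.058, -0.998, 0.0], [-0.0, -0.0, -1.0]]
contact_force: [0.0, 0.0, -1.5]
opening: 0.0117
```

Request:
move_arm([
  [1, -0.5, 0, 1, 0],
  [1, -0.5, 0, 1, 0],
  [1, -0.5, 0, 1, 0],
  [1, 0, 0, 0, 0],
  [1, 0, 0, 0, 0],
])

```text
time_s: 23.8
position: [0.5359, 0.0043, 0.1006]
orientation: [[0.998, 0.058, -0.0], [0.058, -0.998, 0.0], [-0.0, -0.0, -1.0]]
contact_force: [0.7, 0.3, -1.8]
opening: 0.0117
```

Request:
move_arm([
  [1, -0.5, 0, 1, 0],
  [1, -0.5, 0, 1, 0],
  [1, -0.5, 0, 1, 0],
  [1, 0, 0, 0, 0],
  [1, 0, 0, 0, 0],
])

```text
time_s: 24.3
position: [0.5353, 0.0043, 0.0988]
orientation: [[0.998, 0.058, 0.002], [0.058, -0.998, 0.001], [0.002, -0.001, -1.0]]
contact_force: [-3.0, 0.6, 7.6]
opening: 0.0115
```

```bash
python3 -c "
from h import *
go(.5305,.0043,.0918,-86.7)
print(arm.sense()['wrist_torque'])
s=arm.camera('scene')
cv2.imwrite('pics/g3.png',crop(s[:,:,::-1],265,180,125,105,6))"
```

```text
t 24.3 pos [0.5353 0.0043 0.0988] jaw -86.7 F [-3.   0.6  7.6] open 0.0115 -> tool shift [-4.8 -0.3  7. ] turn -0.0
[ 0.1681448   0.14501548 -0.00606264]
```

Request:
move_arm([
  [1, 0, 0, 0, 0],
  [1, -0.5, 0, 1, 0],
  [1, -0.5, 0, 1, 0],
  [1, 0, 0, 0, 0],
  [1, 0, 0, 0, 0],
], squeeze=20)

```text
time_s: 24.85
position: [0.5342, 0.0042, 0.0969]
orientation: [[0.998, 0.057, 0.002], [0.057, -0.998, 0.001], [0.002, -0.001, -1.0]]
contact_force: [-2.8, 0.5, 8.1]
opening: 0.0119
```

Request:
move_arm([
  [1, -0.5, 0, 1, 0],
  [1, -0.6, 0, 1, 0],
  [1, -0.5, 0, 1, 0],
  [1, 0, 0, 0, 0],
  [1, 0, 0, 0, 0],
])

```text
time_s: 25.35
position: [0.5326, 0.0041, 0.0938]
orientation: [[0.998, 0.057, 0.002], [0.057, -0.998, 0.001], [0.002, -0.001, -1.0]]
contact_force: [-2.9, 0.7, 8.2]
opening: 0.0115
```

Request:
move_arm([
  [1, -0.5, 0, 1, 0],
  [1, -0.6, 0, 1, 0],
  [1, 0, 0, 0, 0],
  [1, 0, 0, 0, 0],
])

```text
time_s: 25.75
position: [0.5316, 0.004, 0.0918]
orientation: [[0.998, 0.057, 0.002], [0.057, -0.998, 0.001], [0.002, -0.001, -1.0]]
contact_force: [-2.1, 1.7, 7.1]
opening: 0.0116
```

Request:
move_arm([
  [1, -0.5, 0, 1, 0],
  [1, -0.3, 0, 0.5, 0],
  [1, 0, 0, 0, 0],
  [1, 0, 0, 0, 0],
])

```text
time_s: 26.15
position: [0.531, 0.0041, 0.0904]
orientation: [[0.998, 0.058, 0.002], [0.058, -0.998, 0.001], [0.002, -0.001, -1.0]]
contact_force: [-3.0, 1.4, 7.7]
opening: 0.0116
```

```bash
python3 -c "
from h import *
go(.5305,.0043,.0918,-86.7)
print(arm.sense()['wrist_torque'])
s=arm.camera('scene')
cv2.imwrite('pics/g4.png',crop(s[:,:,::-1],265,180,125,105,6))"
```

```text
t 26.15 pos [0.531  0.0041 0.0904] jaw -86.7 F [-3.   1.4  7.7] open 0.0116 -> tool shift [-0.4 -0.3 -1.4] turn -0.0
[ 0.18823763  0.07922223 -0.01701107]
```

Request:
move_arm([
  [1, -0.3, 0, 0.7, 0],
  [1, 0, 0, 0, 0],
  [1, 0, 0, 0, 0],
])

```text
time_s: 26.5
position: [0.5307, 0.004, 0.0897]
orientation: [[0.998, 0.057, 0.002], [0.057, -0.998, 0.001], [0.002, -0.001, -1.0]]
contact_force: [-2.0, 1.0, 7.6]
opening: 0.0117
```

Request:
move_arm([
  [1, -0.2, 0, 0.7, 0],
  [1, 0, 0, 0, 0],
  [1, 0, 0, 0, 0],
])

```text
time_s: 26.8
position: [0.5303, 0.004, 0.0889]
orientation: [[0.998, 0.057, 0.002], [0.057, -0.998, 0.001], [0.002, -0.001, -1.0]]
contact_force: [-1.2, 0.4, 8.2]
opening: 0.0113
```

```bash
python3 -c "
from h import *
go(.5305,.0043,.0918,-86.7)
print(arm.sense()['wrist_torque'])
s=arm.camera('scene')
cv2.imwrite('pics/g5.png',crop(s[:,:,::-1],265,180,125,105,6))"
```

```text
t 26.8 pos [0.5303 0.004  0.0889] jaw -86.71 F [-1.2  0.4  8.2] open 0.0113 -> tool shift [ 0.2 -0.3 -2.9] turn -0.01
[0.18870764 0.14193483 0.00854808]
```

Request:
move_arm([
  [1, -0.2, 0, 0.7, 0],
  [1, 0, 0, 0, 0],
  [1, 0, 0, 0, 0],
])

```text
time_s: 27.15
position: [0.5301, 0.004, 0.0882]
orientation: [[0.998, 0.057, 0.002], [0.057, -0.998, 0.001], [0.002, -0.001, -1.0]]
contact_force: [-2.8, 0.8, 8.6]
opening: 0.0119
```

Request:
move_arm([
  [1, -0.2, 0, 0.7, 0],
  [1, 0, 0, 0, 0],
  [1, 0, 0, 0, 0],
])

```text
time_s: 27.45
position: [0.5299, 0.004, 0.0879]
orientation: [[0.998, 0.057, 0.002], [0.057, -0.998, 0.002], [0.002, -0.002, -1.0]]
contact_force: [-5.4, 0.8, 10.9]
opening: 0.0114
```

```bash
python3 -c "
from h import *
go(.5305,.0043,.0918,-86.7)
print(arm.sense()['wrist_torque'])
s=arm.camera('scene')
cv2.imwrite('pics/g6.png',crop(s[:,:,::-1],265,185,125,95,6.4))"
```

```text
t 27.45 pos [0.5299 0.004  0.0879] jaw -86.7 F [-5.4  0.8 10.9] open 0.0114 -> tool shift [ 0.6 -0.3 -3.9] turn -0.0
[0.20017959 0.40847268 0.02118911]
```

View pics/g6.png

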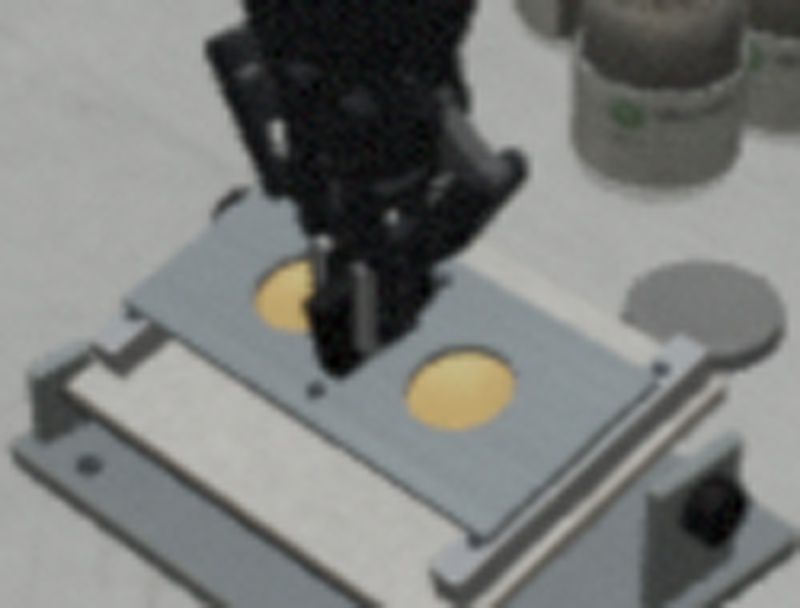

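```bash
cat > pf.py <<'E'
from fit import *
S2=(np.array([[127,303],[483,537],[662,372],[462,390],[317,390]])+.5)/6.4-.5+[265,185]
L=np.array([[-42,90,5],[-42,-90,5],[42,-90,5],[0,-38,5],[-31,0,5]])/1e3
o=r.x[[0,1,4]]+R(*r.x[2:4])@[.07,0,.028]
for fixed in (0,1):
  def f(p):
    P=L@R(p[2],p[3]).T+[p[0],p[1],p[4]]
    return np.r_[(proj("scene",P)-S2).ravel(),((p[4]-o[2])/.001*fixed)*3]
  q=least_squares(f,[*o[:2],*r.x[2:4],o[2]],x_scale=[.01,.01,.1,.1,.01]);d=R(*r.x[2:4]).T@(q.x[[0,1,4]]-o)*1e3
  print("dx dy dz mm in rail frame",np.round(d,1),"dyaw,dtilt rad",np.round(q.x[2:4]-r.x[2:4],3),"res",np.round(q.fun,1))
P=L@R(*r.x[2:4]).T+o
print("nominal minus seen px",np.round(proj("scene",P)-S2,1).tolist())
E
python3 pf.py
```

```text
dx dy dz mm in rail frame [ 0.6  2.3 -2. ] dyaw,dtilt rad [-0.004 -0.005] res [-0.2 -0.5  0.5  0.3 -0.5  0.4 -0.2 -0.8  0.4  0.4 -0. ]
dx dy dz mm in rail frame [-0.3  0.7  0.1] dyaw,dtilt rad [-0.006 -0.002] res [-0.2 -0.6  0.5  0.4 -0.4  0.4 -0.2 -0.8  0.3  0.4 -0. ]
nominal minus seen px [[-0.0, -0.3], [1.1, 0.5], [-0.0, 0.3], [0.2, -0.7], [0.7, 0.6]]
```

Request:
move_arm([
  [1, 0, 0, 0.4, 0],
  [1, 0, 0, 0, 0],
  [1, 0, 0, 0, 0],
  [1, 0, 0, 0, 0],
  [1, 0, 0, 0, 0],
])

```text
time_s: 28.0
position: [0.5299, 0.004, 0.0879]
orientation: [[0.998, 0.057, 0.002], [0.057, -0.998, 0.002], [0.002, -0.002, -1.0]]
contact_force: [-4.6, 1.0, 14.6]
opening: 0.0116
```

```bash
python3 -c "
from h import *
go(.5299,.004,.0879,-86.7)
print(arm.sense()['wrist_torque'],arm.sense()['dq'])"
```

```text
t 28.0 pos [0.5299 0.004  0.0879] jaw -86.7 F [-4.6  1.  14.6] open 0.0116 -> tool shift [-0. -0. -0.] turn -0.0
[ 0.23214554  0.70296519 -0.01403582] [ 0.08941972 -0.02380809 -0.12086028  0.03295547  0.031117   -0.04337491
  0.11217269]
```

Request:
move_arm([
  [1, 0, 0, -0.4, 0],
  [1, 0, 0, 0, 0],
  [1, 0, 0, 0, 0],
  [1, 0, 0, 0, 0],
])

```text
time_s: 28.4
position: [0.5299, 0.004, 0.0879]
orientation: [[0.998, 0.058, 0.002], [0.058, -0.998, 0.002], [0.002, -0.001, -1.0]]
contact_force: [-3.8, 1.1, 11.8]
opening: 0.0114
```

```bash
python3 -c "
from h import *
go(.5299,.004,.0879,-86.7)
s=arm.camera('scene');print(blobs(s,(180,170,90,80)),blobs(s,(265,190,130,100)))
s0=cv2.imread('pics/scene0.png')[:,:,::-1]
d=cv2.absdiff(s,np.ascontiguousarray(s0)).max(2)
for n,(x,y,w,h) in dict(pen=(250,300,75,25),roll=(412,278,46,38),tally=(228,252,30,24),stage_base=(325,250,66,55)).items(): print(n,(d[y:y+h,x:x+w]>40).mean().round(3))
"
```

```text
t 28.4 pos [0.5299 0.004  0.0879] jaw -86.7 F [-3.8  1.1 11.8] open 0.0114 -> tool shift [-0. -0. -0.] turn -0.0
[([239.38, 196.44], 249)] [([309.3, 230.7], 71), ([336.4, 245.43], 149)]
pen 0.0
roll 0.0
tally 0.0
stage_base 0.024
```

Pressing steadily at about 13–14 N, flush, with the bystanders unmoved, so I'm handing in.

```bash
python3 -c "
from plant import arm
print(arm.job_done()); s=arm.sense(); print(s['time_s'],s['contact_force'],s['opening'])"
```

```text
the job is handed in; nothing more can be done
None
the job is handed in; nothing more can be done
```

I laid two gold caps in the ringed seats, then picked up the stencil by its rib and lowered it onto the rails. As I pressed, it turned in the pads until it lay flush. I handed the job in at about 28.5 s, still gripping and pressing; no verdict was reported.

**Last checks**
- **Caps:** before the stencil went on, both caps lay flat within about 2–3 mm of the seat centres. At the end gold showed through both windows, and the third cap was still at its starting pixel.
- **Stencil pose:** the camera fit put it within about 2.5 mm of the rail-plane centre, square to 0.006 rad and at the stage's slope (about 15.9°) to 0.005 rad. This fit was from one camera, because the arm blocked the top view.
- **Pressing:** the wrist read about 12 N upward, so with the plate's weight roughly 13–14 N on the rails, a little over the 10 N aimed for. A further 0.4 mm push raised the force by 3.7 N with no movement, so the plate is firmly seated.
- **Bystanders:** the marker, label roll and tally counter showed no change in the image. I did not check the empty jar separately, but no move went near it.

**Disagreement:** the plate seated about 3 mm lower than the camera fit of the rails predicted. I put this down to calibration and went by the force instead. I could not confirm the plate's height to 2.5 mm separately.

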